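# File the slim slide case

## Task

Two blue slide cases stand on the laboratory bench, one slimmer than the other. Pinch them across their broad faces to feel from the finger opening which is the slim one, and file that one: lower it upright into the slot of the green stand until it rests on the slot's floor. Leave the thicker case standing where it is.

Things in the scene. Friction and masses are not known exactly. Their poses are not given: they have to be found in the camera images.
- case_a: one of two look-alike blue slide cases standing on a long edge on the bench, 86 mm long (its x), 56 mm tall (its z), a paper label on each broad face. One of them is 14 mm thick (its y), the other 24 mm; which name is the slim one is not told. 40 to 130 g. Origin: centre of its underside; broad faces look along +y and -y.
- case_b: one of two look-alike blue slide cases standing on a long edge on the bench, 86 mm long (its x), 56 mm tall (its z), a paper label on each broad face. One of them is 14 mm thick (its y), the other 24 mm; which name is the slim one is not told. 40 to 130 g. Origin: centre of its underside; broad faces look along +y and -y.
- stand: low green stand fixed to the bench, 130 (x) by 76 mm (y), rim 36 mm high, with one slot along its x, open upward: 110 mm long, 20 mm wide, floor 4 mm above the bench; above 26 mm its long sides flare at 45 degrees to a 40 mm mouth and guide a case in (a 24 mm thick one jams). A filed case tops out 60 mm above the bench. Origin: slot centre, at bench height; z up.
Not all that is in view belongs to the job. Leave any yellow look-alike of the case_b alone.

How it is judged:
On the way:
1. one slide case is held in the fingers and lifted, its underside more than 45 mm above the bench (((height (world z) of case_a above 0.045 m and contact force between the fingers and case_a above 0.5 N) or (height (world z) of case_b above 0.045 m and contact force between the fingers and case_b above 0.5 N))), for 0.2 s.
At the end, for the whole second after the job is handed in: One case (only the slim one fits) stands in the stand's slot: its origin within 18 mm of the stand's centre in plan and less than 9 mm above the bench, upright within 10 degrees, at rest; the other case stands upright within 10 degrees, at rest, less than 30 mm from where it started (((horizontal distance between case_a and stand below 0.018 m and z of case_a in the frame of stand below 0.009 m and angle between each of case_a, case_b's own z axis and vertical below 0.18 rad and linear speed of each of case_a, case_b below 0.02 m/s and distance of case_b from where it was at the start of the episode below 0.03 m) or (horizontal distance between case_b and stand below 0.018 m and z of case_b in the frame of stand below 0.009 m and angle between each of case_b, case_a's own z axis and vertical below 0.18 rad and linear speed of each of case_b, case_a below 0.02 m/s and distance of case_a from where it was at the start of the episode below 0.03 m))); the robot touches nothing.
It also fails if it takes over 48 s, if anything falls off the work surface, if the arm or the gripper's body presses on something with over 40 N, if the wrist force passes 120 N, or if a joint passes its speed limit or range.

## Robot

A 7-joint arm with a two-finger parallel gripper is mounted at the origin on the work surface. World frame = base frame: x ahead of the robot, y to its left, z up, the work surface at z = 0. Lengths are in m, angles in rad, forces in N, time in s.
With the tool pointing down it reaches from about 0.4 to 0.9 m from the base axis. Payload 5.6 kg.
Tool frame: the origin (TCP) lies at the very end of the fingers, on their centre line; the grasp point (between the pads) lies ctrl.pinch_z behind it (ctrl.pinch_z is the distance from the TCP to the grasp point, in m); z points along the fingers, y is the line along which they close (so a half turn about z gives the same grasp; the last joint's range is limited). The gripper opens to 92 mm and grips with 3 to 60 N. Pads are 20 mm wide; open, the fingers measure 128 mm over their backs; the gripper's body (75 mm by 189 mm) begins 69 mm behind the grasp point.
Start: joints at [-1.185, 0.468, -0.012, 1.603, 0.006, 1.071, -0.056], TCP at [0.27, 0.591, 0.215] pointing down, gripper open.
Joint ranges: [-2.53, 2.53], [-0.31, 2.02], [-1.57, 1.55], [0.28, 2.44], [-1.29, 4.43], [0.15, 1.84], [-2.92, 2.92]. Speed limits (rad/s): [2.57, 2.57, 3.14, 3.14, 3.14, 3.14, 3.14].

## Interface

Orientations are given as a rotation vector (axis times angle).
In Python, from bench import ctrl gives the robot as it stands.
- The arm moves only by the shell command python3 -m jog 'ROWS' [OPENING] [FORCE]. ROWS is text: rows parted by semicolons, each of 6 numbers parted by spaces: the shift along the tool's x, y, z in m, then the turn, a rotation vector about the tool's x, y, z in degrees. In form: x y z wx wy wz; .... A call has 1 to 12 rows; each row is the pose to reach, as a shift and turn from the pose commanded when the call began, along the tool's axes at that moment; what a row does not reach only later rows make up. A row lasts 1/8 s, in which the tool goes at most 62.5 mm and 10.7 degrees, less where a joint would pass 70% of its speed; a pose out of reach is approached as far as the arm can. A call with a gripper value outside its range is refused whole. OPENING is the opening in per cent of the stroke, from 0 (shut) to 100 (fully open), set as the call begins (- or left out, the last holds). The fingers move at their own pace and stop on an object; FORCE is the grip in N (left out, the last holds). Time passes only in rows, so rows that repeat a pose let the fingers close. It gives the time, the measured TCP pose, the force, the opening and the grip force at its end, in the units of the state.
- ctrl.state(): the state, without advancing time (a new reading comes with each control period).
- ctrl.snapshot(name): name is "scene" or "top" or "wrist"; returns a dict with "frame" (420x560x3 uint8, red, green, blue), "K" (3x3 intrinsics, pixels), "extrinsics" (4x4, takes a point from camera to world coordinates). Camera axes: x right, y up, looking along -z (the intrinsics and any distortion apply to the point x, -y, -z); pixel columns grow to the right and rows downward; lengths in m; the calibration is good to about 2 mm. A picture is of the moment at which its call begins. There is no depth.
- ctrl.hand_in(): hands the job in; it is judged then, once.
The state is a dict: "time": time; "qpos": joint angles; "joint_velocities": joint speeds; "tau": joint torques, N m; "tool_pos": TCP position; "ee_rot": TCP orientation; "force": force on the tool from outside, world axes, zero at the start; "ft_torque": the same for the moment, N m; "gripper_width": opening from 0.0 (shut) to 1.0 (fully open); "grip_force": force on a finger pad.
Only numpy, scipy, OpenCV 4.12 (cv2) and the standard library are available. Lean on these libraries where they do the work, as an engineer would, in place of code of your own. Each camera call takes 0.05 s, during which the arm holds its last target. There are 200 camera calls.

## Working session

There is one attempt and no reset: what is moved stays moved. The work goes in short steps, Python scripts to look and compute and a shell command to move; the robot and the scene stay as the last step left them, time stands still between calls to the robot, and variables do not carry over. Pictures are saved under pics/ and viewed, at most 10 in all, crops included, and the job is handed in when it is done.

```bash
ls; mkdir -p pics
python3 - <<'E'
from bench import ctrl
import cv2,numpy as np
a=ctrl.snapshot("top");b=ctrl.snapshot("scene")
print(ctrl.state(),ctrl.pinch_z)
for s in(a,b):print(s["K"],s["extrinsics"])
np.savez("top.npz",**a);np.savez("scene.npz",**b)
cv2.imwrite("pics/top.png",a["frame"][:,:,::-1]);cv2.imwrite("pics/scene.png",b["frame"][:,:,::-1])
E
```

```text
pics
{'time': 0.1, 'qpos': array([-1.18500473,  0.46827541, -0.01156353,  1.60355161,  0.00601744,
        1.07140512, -0.05629018]), 'joint_velocities': array([ 8.34824860e-05, -1.37825059e-04,  6.51361264e-04, -2.55224619e-03,
        1.19690430e-03,  4.73314199e-04,  5.21754873e-04]), 'tau': array([ 1.13199130e-03, -5.21647382e+01, -1.22688973e-02, -2.44367748e+01,
       -5.67389466e-02,  1.41098321e-02,  6.12492090e-05]), 'tool_pos': array([0.27011712, 0.59062485, 0.21373618]), 'ee_rot': array([-6.68479191e-01, -3.06944791e+00,  2.50422935e-03]), 'force': array([ 0.13289806,  0.86448324, -0.40477787]), 'ft_torque': array([ 0.05333047, -0.03521137,  0.04113838]), 'grip_force': 0.0, 'gripper_width': 1.000133476739761} 0.0187
[[432.40645615   0.         275.74739322]
 [  0.         432.40645615 206.64275872]
 [  0.           0.           1.        ]] [[ 0.00666708  0.99135767 -0.13101726  0.43730431]
 [-0.99997377  0.00698042  0.00193254  0.02367676]
 [ 0.0028304   0.13100094  0.9913782   0.95487129]
 [ 0.          0.          0.          1.        ]]
[[381.07668335   0.         274.70826352]
 [  0.         381.07668335 212.27813026]
 [  0.           0.           1.        ]] [[ 0.48364919 -0.60850971  0.6291259   0.99287916]
 [ 0.87524789  0.33216948 -0.35157443 -0.20505616]
 [ 0.00496003  0.7206798   0.69325033  0.47976163]
 [ 0.          0.          0.          1.        ]]
```

View pics/top.png

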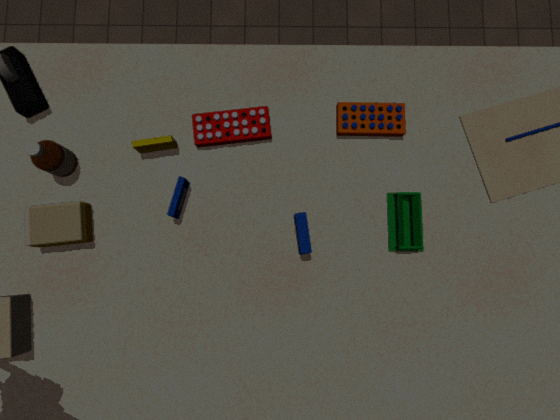

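View pics/scene.png

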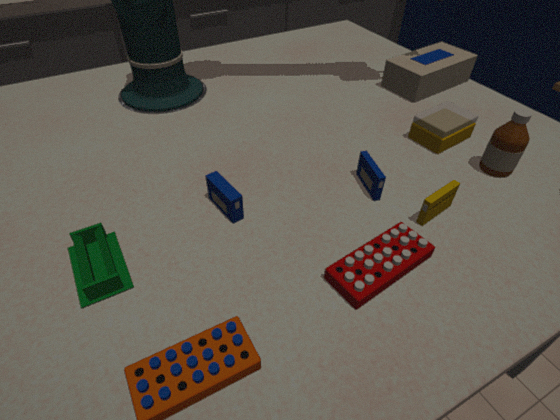

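The top view shows blue cases at (178,197) and (303,233), the stand at (405,221), and the yellow decoy at (154,144). The scene view agrees. Next I measure them on their top planes.

```bash
cat > h.py <<'E'
import numpy as np,cv2
def ray(s,px,z):
    px=np.atleast_2d(np.asarray(px,float)); K=s["K"];E=s["extrinsics"]
    d=np.c_[(px[:,0]-K[0,2])/K[0,0],-(px[:,1]-K[1,2])/K[1,1],-np.ones(len(px))]@E[:3,:3].T
    o=E[:3,3]; return (o+d*((z-o[2])/d[:,2])[:,None])[:,:2]
def rect(s,mask,z):
    ys,xs=np.nonzero(mask); p=ray(s,np.c_[xs,ys],z)
    (c,wh,a)=cv2.minAreaRect((p*1000).astype(np.float32)); 
    if wh[0]<wh[1]: wh=wh[::-1];a-=90
    return np.round(c,1),np.round(wh,1),round((a+90)%180-90,1)   # mm, angle of long axis
def blobs(m,minA=40):
    n,l,st,c=cv2.connectedComponentsWithStats(m.astype(np.uint8))
    return [(l==i,c[i],st[i,4]) for i in range(1,n) if st[i,4]>minA]
E
python3 - <<'E'
from h import *
s=np.load("top.npz");f=s["frame"];hsv=cv2.cvtColor(f,cv2.COLOR_RGB2HSV);H,S,V=cv2.split(hsv)
m=(H>105)&(H<130)&(S>150)&(V>35)
for k,c,a in blobs(m,100):
    v=V[k];print("blue",c,a,np.percentile(v,[5,25,50,75,95]),rect(s,k,.056))
    t=k&(V>.75*np.percentile(v,95));print("  top",rect(s,t,.056),t.sum())
m=(H>50)&(H<80)&(S>150)&(V>30)
for k,c,a in blobs(m,100): print("green",c,a,rect(s,k,.036))
def crop(x,y,r=36):return cv2.resize(f[y-r:y+r,x-r:x+r],(260,260),interpolation=0)
cv2.imwrite("pics/c.png",np.hstack([crop(178,197),crop(303,233),crop(405,221)])[:,:,::-1])
E
```

```text
blue [532.55479452 131.78082192] 146 [43.   52.25 61.   64.   69.  ] (array([ 722.4, -529.3]), array([123. ,   5.8]), -72.6)
  top (array([ 723.3, -530.5]), array([120.2,   4.6]), -72.8) 113
blue [175.90082645 196.23140496] 242 [42.05 70.   73.   76.   78.95] (array([576.7, 231.9]), array([84.3, 13. ]), -15.3)
  top (array([577.7, 232.7]), array([82.9, 11.2]), -15.0) 207
blue [302.5625     232.93526786] 448 [63. 72. 74. 76. 79.] (array([501.7, -34.2]), array([84.4, 23.1]), 8.4)
  top (array([502.2, -34.5]), array([83.5, 22.6]), 8.1) 432
green [391.53056235 222.02933985] 409 (array([ 529. , -225.7]), array([122.3,  15.6]), 0.3)
green [409.45134228 221.83137584] 1192 (array([ 529.3, -263.7]), array([122.3,  51.4]), 0.4)
```

View pics/c.png

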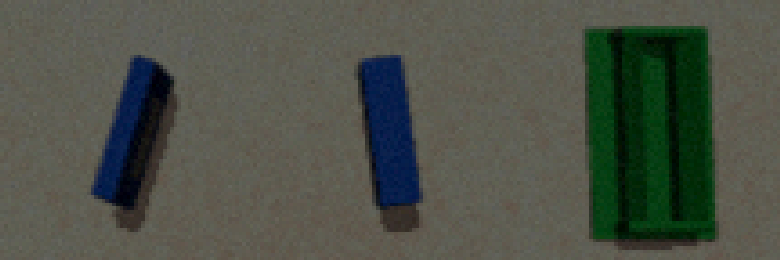

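The left case is slim by eye (about 13 mm against 23 mm), so I'll feel that one first. The stand is near (0.529,-0.254), with its axis along x.

```bash
cat >> h.py <<'E'
from scipy.spatial.transform import Rotation as R
def goal(st,p,long_deg):
    """shift (m) and turn (deg) in tool axes; tool y normal to long axis, tool z down"""
    R0=R.from_rotvec(st["ee_rot"]); best=None
    for k in(0,180):
        a=np.radians(long_deg+k);x=np.array([np.cos(a),np.sin(a),0]);z=np.array([0,0,-1.])
        r=R0.inv()*R.from_matrix(np.c_[x,np.cross(z,x),z])
        if best is None or r.magnitude()<best.magnitude():best=r
    return np.round(R0.inv().apply(np.array(p)-st["tool_pos"]),4),np.round(np.degrees(best.as_rotvec()),2)
E
python3 - <<'E'
from h import *;from bench import ctrl
st=ctrl.state();print(goal(st,[.577,.232,.20],-15.2))
print(R.from_rotvec(st["ee_rot"]).as_matrix().round(3))
E
```

```text
(array([-0.4282, -0.1985,  0.0141]), array([-0.09,  0.  , -9.37]))
[[-0.909  0.416 -0.001]
 [ 0.416  0.909 -0.002]
 [-0.    -0.002 -1.   ]]
```

```bash
python3 -m jog '-0.03 -0.014 0 0 0 -1; -0.08 -0.037 0.002 0 0 -2; -0.13 -0.06 0.004 0 0 -3; -0.18 -0.083 0.006 0 0 -4; -0.23 -0.106 0.008 0 0 -5; -0.28 -0.13 0.01 0 0 -6; -0.33 -0.153 0.012 0 0 -7; -0.375 -0.174 0.014 0 0 -8; -0.41 -0.19 0.014 0 0 -9; -0.428 -0.1985 0.014 0 0 -9.4; -0.428 -0.1985 0.014 0 0 -9.4; -0.428 -0.1985 0.014 0 0 -9.4' 100 20
cat > look.py <<'E'
import sys;from h import *;from bench import ctrl
s=ctrl.snapshot("wrist");st=ctrl.state();np.savez("w.npz",**s)
cv2.imwrite(sys.argv[1],s["frame"][:,:,::-1]);print(st["tool_pos"].round(4),s["extrinsics"].round(3).tolist())
H,S,V=cv2.split(cv2.cvtColor(s["frame"],cv2.COLOR_RGB2HSV))
for n,m,z in(("blue",(H>105)&(H<130)&(S>150)&(V>30),.056),("green",(H>50)&(H<80)&(S>150)&(V>25),.036)):
  for k,c,a in blobs(m,200):
    print(n,c.round(),a,rect(s,k,z)); v=V[k]; t=k&(V>.8*np.percentile(v,90)); print("  top",rect(s,t,z),t.sum())
E
python3 look.py pics/w1.png
```

```text
time: 1.6
tool_pos: [0.576, 0.2339, 0.2003]
ee_rot: [-0.413, -3.113, -0.001]
force: [-0.1, 1.3, -0.2]
gripper_width: 1.0
grip_force: 0.0
[0.5759 0.2342 0.2004] [[0.261, -0.925, -0.277, 0.499], [0.965, 0.25, 0.075, 0.256], [0.0, -0.287, 0.958, 0.37], [0.0, 0.0, 0.0, 1.0]]
blue [ 17. 203.] 1800 (array([516.4,   7. ]), array([93.2, 48. ]), -28.1)
  top (array([535. , -21.4]), array([33.7, 15.3]), -28.1) 299
blue [272. 197.] 1239 (array([576.5, 234.3]), array([89.3, 12.5]), -15.5)
  top (array([583.1, 232.4]), array([75.5, 12.4]), -15.5) 1006
```

View pics/w1.png

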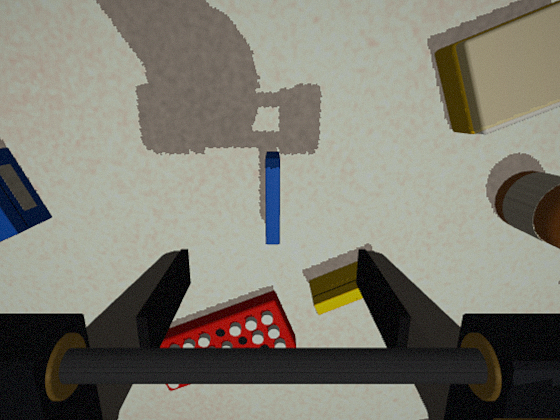

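The wrist view puts the case straight below the tool at px (272,197), about (0.578,0.2335) with its axis at -15.5°. The yellow block at (335,285) is clear of the fingers. The stand's rim is 36 mm, so I'll grip with the fingertips 34 mm above the case's underside to clear it.

```bash
python3 -m jog '-0.002 0 0.03 0 0 0; -0.002 0 0.07 0 0 0; -0.002 0 0.11 0 0 0; -0.002 0 0.145 0 0 0; -0.002 0 0.16 0 0 0; -0.002 0 0.166 0 0 0; -0.002 0 0.166 0 0 0; -0.002 0 0.166 0 0 0' && python3 -m jog '0 0 0 0 0 0; 0 0 0 0 0 0; 0 0 0 0 0 0; 0 0 0 0 0 0; 0 0 0 0 0 0; 0 0 0 0 0 0; 0 0 0 0 0 0; 0 0 0 0 0 0' 0 15
```

```text
time: 2.65
tool_pos: [0.5798, 0.2326, 0.036]
ee_rot: [0.414, 3.112, 0.002]
force: [-0.6, -0.3, 0.4]
gripper_width: 1.001
grip_force: 0.0
time: 3.65
tool_pos: [0.5789, 0.2321, 0.0346]
ee_rot: [-0.415, -3.114, 0.0]
force: [-0.1, 0.6, -0.2]
gripper_width: 0.15
grip_force: 2.3
```

The opening is 0.15 × 92 = 13.8 mm, so this is the slim case. Firm the grip and lift.

```bash
python3 -m jog '0 0 0 0 0 0; 0 0 0 0 0 0; 0 0 -0.01 0 0 0; 0 0 -0.03 0 0 0; 0 0 -0.06 0 0 0; 0 0 -0.09 0 0 0; 0 0 -0.11 0 0 0; 0 0 -0.12 0 0 0; 0 0 -0.12 0 0 0' 0 25
python3 - <<'E'
from h import *;from bench import ctrl
st=ctrl.state();print(goal(st,[.529,-.254,.155],0.3),st["qpos"].round(2))
E
```

```text
time: 4.78
tool_pos: [0.5791, 0.2322, 0.1551]
ee_rot: [0.415, 3.113, 0.001]
force: [-0.2, -0.3, -1.3]
gripper_width: 0.151
grip_force: 25.0
(array([-7.890e-02, -4.824e-01, -1.000e-04]), array([  0.03,   0.04, -15.47])) [-0.51  0.48  0.09  1.73 -0.05  0.93  0.92]
```

```bash
python3 -m jog '-0.004 -0.025 0 0 0 -1; -0.012 -0.075 0 0 0 -3; -0.02 -0.125 0 0 0 -5; -0.029 -0.175 0 0 0 -6; -0.037 -0.225 0 0 0 -7.5; -0.045 -0.275 0 0 0 -9; -0.053 -0.325 0 0 0 -10.5; -0.062 -0.375 0 0 0 -12; -0.069 -0.42 0 0 0 -13.5; -0.075 -0.46 0 0 0 -14.5; -0.079 -0.482 0 0 0 -15.5; -0.079 -0.482 0 0 0 -15.5' && python3 -m jog '0 0 0 0 0 0; 0 0 0 0 0 0' && python3 look.py pics/w2.png
```

```text
time: 6.28
tool_pos: [0.5276, -0.2555, 0.1533]
ee_rot: [0.003, -3.139, -0.0]
force: [0.5, 0.7, -0.6]
gripper_width: 0.148
grip_force: 25.0
time: 6.52
tool_pos: [0.5294, -0.2519, 0.1543]
ee_rot: [0.013, -3.141, -0.001]
force: [-0.1, 0.2, -0.5]
gripper_width: 0.153
grip_force: 25.0
[ 0.5294 -0.2522  0.1544] [[-0.007, -0.958, -0.288, 0.449], [1.0, -0.007, -0.003, -0.252], [0.001, -0.288, 0.958, 0.324], [0.0, 0.0, 0.0, 1.0]]
blue [526. 177.] 5823 (array([502.5, -52.6]), array([91.1, 55.5]), 7.9)
  top (array([503.8, -35.9]), array([84. , 22.7]), 8.1) 2872
blue [273. 263.] 4694 (array([ 580.5, -251. ]), array([161.6,  25.6]), 0.2)
  top (array([ 624.1, -250.5]), array([70.2, 23.4]), -0.2) 1278
green [256. 185.] 7024 (array([ 524.9, -262.5]), array([114.5,  67. ]), 0.3)
  top (array([ 524.9, -262.6]), array([114.6,  66.9]), 0.2) 2532
```

View pics/w2.png

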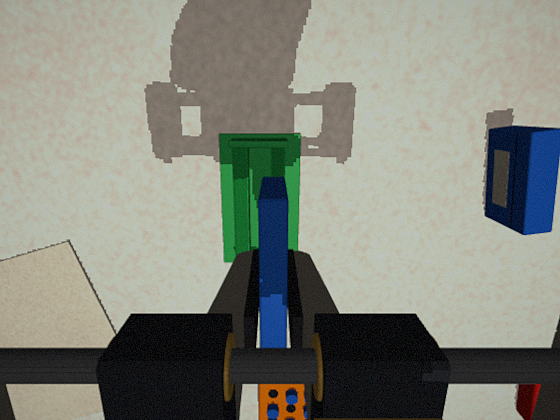

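The view shows the stand with its edges at columns 220–299 and near end at row 134. The held case's end is at about col 273, right of the stand's centre. Next I measure the lateral offset.

Run:
```python
from h import *
s=np.load("w.npz",allow_pickle=True);f=s["frame"];H,S,V=cv2.split(cv2.cvtColor(f,cv2.COLOR_RGB2HSV))
g=(H>50)&(H<80)&(S>120)&(V>25)
for r in(150,165,200,225):
    x=np.nonzero(g[r])[0];b=ray(s,[[x[0]-.5,r],[x[-1]+.5,r]],.036);print(r,x[0],x[-1],b.round(4).tolist(),b.mean(0).round(4))
ys=np.nonzero(g[:,225])[0];print("near",ys[0],ray(s,[[240,ys[0]]],.036),ray(s,[[240,ys[0]]],0))
for r in range(138,174,4): print(r,V[r,218:302:3])
# held case lower end edges
bl=(H>105)&(H<130)&(S>150)&(V>20)
for r in(180,185,190,205,220):
    x=np.nonzero(bl[r,200:340])[0]+200;print(r,x[0],x[-1],[ray(s,[[x[0]-.5,r],[x[-1]+.5,r]],z).mean(0).round(4).tolist() for z in(.12,.176)])
```

```text
150 220 299 [[0.481, -0.2964], [0.4805, -0.2294]] [ 0.4808 -0.2629]
165 221 299 [[0.4936, -0.296], [0.4931, -0.229]] [ 0.4933 -0.2625]
200 222 298 [[0.5242, -0.2963], [0.5237, -0.229]] [ 0.524  -0.2626]
225 223 297 [[0.5473, -0.2962], [0.5468, -0.2292]] [ 0.547  -0.2627]
near 134 [[ 0.46780203 -0.27895825]] [[ 0.47012623 -0.28230114]]
138 [ 93  86  86  85  88  56  64  56  57  57  53  56  62  52  64  53  58  55
  53  58  59  61  59  80  87  82  92 117]
142 [112  91  83  85  88  91  88  90  92  88  91  91  93  89  91  90  93  90
  92  93  88  89  89  83  85  89  84  83]
146 [104  83  84  84  81  83  81  81  81  82  82  83  82  83  83  81  82  91
  84  87  90  86  88  81  89  85  82  88]
150 [144  84  81  80  90  61  72  69  68  68  46  87  87  86  82  83  84  88
  65  63  70  63  68  85  86  85  85  84]
154 [138  83  83  81  82  59  66  66  69  72  44  85  87  88  88  86  80  87
  64  63  66  60  71  88  83  86  84  85]
158 [138  85  84  86  81  59  72  65  69  73  42  82  84  83  82  84  87  90
  61  70  66  66  72  87  80  88 124 119]
162 [182  76  89  79  81  57  65  73  69  72  47  83  83  86  84  84  87  89
  67  70  66  63  73  89  84 126 144 128]
166 [197 144 145 141 147  66  70  61  67  69  53  83  86  88  88  88  84  90
  66  67  67  59  74 133 141 150 150 131]
170 [193 134 141 145 141  64  64  71  70  66  44 154  80  84  87  85  85  87
  56  64  64  67  79 149 150 143 147 128]
180 263 284 [[0.4895, -0.2514], [0.4784, -0.2516]]
185 262 284 [[0.4926, -0.2516], [0.4807, -0.2518]]
190 261 285 [[0.4958, -0.2516], [0.483, -0.2518]]
205 259 287 [[0.5053, -0.2515], [0.4899, -0.2517]]
220 259 287 [[0.5151, -0.2515], [0.497, -0.2517]]
```

At bench height the green plate is 75 mm wide, as expected, and the raised slot body agrees with it. Slot centre ≈ (0.533,-0.2635), so I shift 12 mm in -y and 3 mm in +x, then lower part-way.

```bash
python3 -m jog '-0.003 -0.006 0 0 0 0; -0.003 -0.0115 0.01 0 0 0; -0.003 -0.0115 0.03 0 0 0; -0.003 -0.0115 0.055 0 0 0; -0.003 -0.0115 0.07 0 0 0; -0.003 -0.0115 0.08 0 0 0; -0.003 -0.0115 0.085 0 0 0; -0.003 -0.0115 0.085 0 0 0;-0.003 -0.0115 0.085 0 0 0' && python3 look.py pics/w3.png
```

```text
time: 7.7
tool_pos: [0.5325, -0.2655, 0.0702]
ee_rot: [-0.009, 3.14, -0.001]
force: [0.4, -0.2, -0.4]
gripper_width: 0.151
grip_force: 25.0
[ 0.5325 -0.2654  0.0702] [[-0.005, -0.957, -0.289, 0.452], [1.0, -0.005, -0.001, -0.265], [-0.0, -0.289, 0.957, 0.24], [0.0, 0.0, 0.0, 1.0]]
blue [273. 262.] 4734 (array([ 542.6, -264.9]), array([111. ,  17.5]), 0.1)
  top (array([ 578.2, -264.7]), array([36.8, 16. ]), 0.3) 1267
green [275. 191.] 10136 (array([ 513.4, -264.2]), array([92.3, 64.6]), 0.3)
  top (array([ 513.5, -264.1]), array([90.4, 64.4]), 0.2) 2355
```

View pics/w3.png

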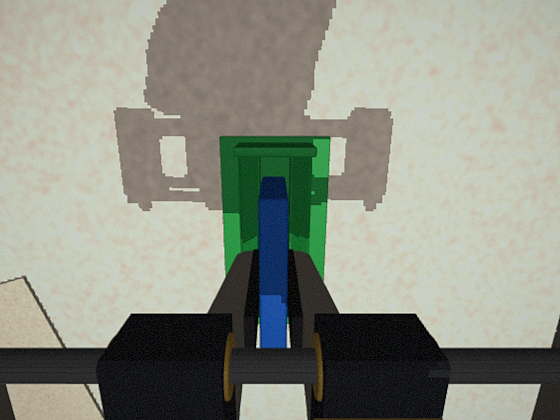

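The view shows the case (col 273) over the slot's centre (col 275), within about 1 mm. Lower it.

```bash
python3 -m jog '0 0.001 0.004 0 0 0; 0 0.001 0.01 0 0 0; 0 0.001 0.016 0 0 0; 0 0.001 0.021 0 0 0; 0 0.001 0.026 0 0 0; 0 0.001 0.029 0 0 0; 0 0.001 0.031 0 0 0; 0 0.001 0.031 0 0 0; 0 0.001 0.031 0 0 0'
```

```text
time: 8.88
tool_pos: [0.5322, -0.2643, 0.0387]
ee_rot: [-0.009, 3.141, -0.0]
force: [0.7, 0.7, -1.1]
gripper_width: 0.15
grip_force: 25.0
```

```bash
python3 -m jog '0 0 0 0 0 0; 0 0 0 0 0 0; 0 0 0 0 0 0; 0 0 0 0 0 0; 0 0 0 0 0 0; 0 0 0 0 0 0' 50 && python3 -m jog '0 0 -0.01 0 0 0; 0 0 -0.03 0 0 0; 0 0 -0.06 0 0 0; 0 0 -0.1 0 0 0; 0 0 -0.14 0 0 0; 0 0 -0.16 0 0 0; 0 0 -0.16 0 0 0' && python3 look.py pics/w4.png
```

```text
time: 9.62
tool_pos: [0.5321, -0.2642, 0.0386]
ee_rot: [-0.009, 3.142, 0.0]
force: [-0.2, -0.4, 0.0]
gripper_width: 0.5
grip_force: 0.0
time: 10.5
tool_pos: [0.5333, -0.2649, 0.2018]
ee_rot: [-0.009, 3.136, -0.003]
force: [-0.7, 0.7, -2.0]
gripper_width: 0.498
grip_force: 0.0
[ 0.5324 -0.2644  0.2   ] [[-0.005, -0.956, -0.293, 0.452], [1.0, -0.005, 0.0, -0.265], [-0.002, -0.293, 0.956, 0.371], [0.0, 0.0, 0.0, 1.0]]
blue [507. 163.] 4186 (array([503. , -51.3]), array([89.8, 52.8]), 8.0)
  top (array([503.8, -35.8]), array([83.9, 22.5]), 8.0) 2178
blue [274. 193.] 1293 (array([ 530.7, -263.3]), array([90.1, 13.9]), 0.0)
  top (array([ 536.7, -263.5]), array([78.2, 11.9]), 0.3) 1040
green [274. 183.] 6574 (array([ 530.4, -263.8]), array([124.7,  67.8]), 0.3)
  top (array([ 535.5, -263.8]), array([114.4,  67.8]), 0.3) 2493
```

View pics/w4.png

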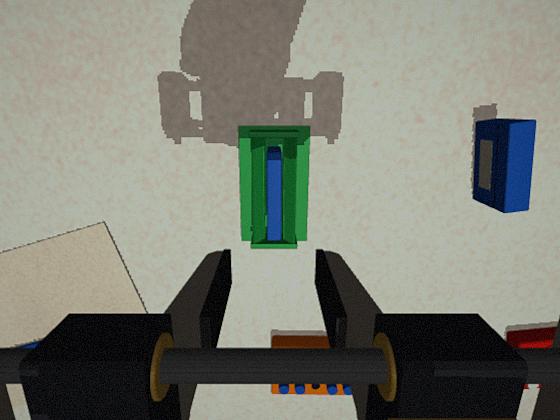

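The case sits in the slot at px (274,193), centred and upright. The thick case at (507,163) hasn't moved, and the gripper is clear of everything.

```bash
python3 -m jog '0 0 0 0 0 0; 0 0 0 0 0 0; 0 0 0 0 0 0' && python3 -c "
from bench import ctrl
print(ctrl.hand_in())"
```

```text
time: 10.92
tool_pos: [0.5317, -0.2641, 0.1978]
ee_rot: [0.009, -3.14, -0.001]
force: [-0.1, -0.1, -0.5]
gripper_width: 0.506
grip_force: 0.0
the job is handed in; nothing more can be done
None
```

The slim case (felt at 13.8 mm) stands upright in the green stand's slot and the job is handed in at about 11 s with no verdict returned; I did not pinch the thicker case, since that reading settled it, and it stayed where it was.

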